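# Put the salt away in a cupboard door with a roller catch

## Task

Pull open the door of the small spice cupboard on the worktop, stand the salt shaker from the front of the worktop (not the one by the back wall) upright in the little rack on the inside of the door, and let go of it. Then close the door with the shaker in it, pushing past the roller catch until it snaps fully shut, but without slamming the door or leaning hard on it. Keep the shaker upright throughout and leave the other jars and the lemon where they are.

Things in the scene. Friction and masses are not known exactly. Their poses are not given: they have to be found in the camera images.
- cupboard: Small wooden cupboard fixed to the worktop, 190 wide x 140 deep x 180 mm high, closed roof. Origin: centre of its underside; z up, x points into it (away from its front), y to its left as one faces the front. Front plane at x = -70 mm. The door's upright hinge axis: x = -70, y = +95 mm (left front edge). Room about it: a fridge to the left, a wall cabinet 0.6 m up over the hob.
- door (a joint): Angle of the cupboard's door about its left edge, rad: 0 = shut (rests at about -0.004), grows as the free right edge swings out towards the robot, stop at 1.35. Slight friction (about 0.5 N at the handle): the door stays where it is left. Panel 15 mm thick (outer face 16 mm in front of the hinge axis), 187 mm wide, from z = 3 to 177 mm. Reading noise 0.007 rad.
- handle (a point): Grip point on the door's upright round steel pull bar, 10 mm thick, from z = 95 to 160 mm, a stem to the door at each end, bar axis 40 mm off the door's outer face. The point is on the bar axis at z = 140 mm; door shut: 56 mm in front of and 160 mm to the right of the hinge axis. It turns about that axis with the door; axes as the cupboard's when shut.
- catch: Roller catch on the right wall inside, origin as the cupboard's. Two sprung rollers grip a spear on the door. Closing, it resists from about 0.07 rad, most near 0.045 (12 to 20 N at the handle, set differently each time), nothing at about 0.012 rad (2 mm at the handle), and from there inward pulls the door shut with a snap. Opening takes about 9 to 16 N at the handle.
- buffer: Small rubber buffer inside the right front edge, 128 mm up, which stops the shut door. The catch presses the shut door on it with about 9 to 16 N. Over 25 N on it counts as slamming or leaning: push slowly, and as soon as the resistance falls away the door has snapped and must be pushed no more. Origin: its centre.
- rack (a point): Centre of the floor (z = 70 mm) of the open-topped rack inside the door, reached from above with the door open. Pocket 54 mm (x, away from the door's inner face) by 58 mm (y, along the door, free edge to hinge; axes turn with the door). Rails on 3 sides rise 28 mm over the floor, the door on the 4th side 107 mm. It is 105 mm along the door from the hinge axis, 27 mm to the inner side.
- salt_shaker: Salt shaker: round, glass with a grey domed top, 90 mm high, 44 mm diameter up to 74 mm, cap 34 mm wide, about 0.1 kg. Origin: centre of its underside, z up. It stands at one of two places in front and to the right of the cupboard, taller spice jars with red lids beside it (another, fixed shaker stands by the back wall).
- spice_a: Bystander: spice jar with red lid, 45 mm diameter, 106 mm high; origin centre of its underside.
- spice_b: Bystander: spice jar with red lid, 45 mm diameter, 106 mm high; origin centre of its underside.
- lemon: Bystander: a lemon, 71 x 53 x 51 mm, left of the cupboard; origin at its underside.
Mind the look-alikes: they are no part of the job. Leave any green or turquoise look-alike of the salt_shaker alone.

How it is judged:
By the outcome, as a careful person would: the job done as asked, in the order asked, and still so for the second after the job is handed in, with the robot touching nothing.
It also fails if it takes over 72 s, if anything falls off the work surface, if the arm or the gripper's body presses on something with over 40 N, if the wrist force passes 120 N, or if a joint passes its speed limit or range.

## Robot

A 6-joint arm with a two-finger parallel gripper is mounted at the origin on a cart in front of the work surface, level with it; the furniture and walls round the work are solid. World frame = base frame: x ahead of the robot, y to its left, z up, the work surface at z = 0. Lengths are in mm, angles in degrees, forces in N, time in s.
With the tool pointing down it reaches from about 425 to 925 mm from the base axis. Payload 12.5 kg.
Tool frame: the origin (TCP) lies midway between the tips of the shut fingers; the grasp point (between the pads) lies 19 mm behind it; z points along the fingers, y is the line along which they close (so a half turn about z gives the same grasp; the last joint's range is limited). The gripper opens to 85 mm and grips with 20 to 120 N. Pads are 22 mm wide; open, the fingers measure 114 mm over their backs; the gripper's body (76 mm by 85 mm) begins 54 mm behind the grasp point. The pads swing forward as they close: fully open they stand 13 mm farther back than shut.
Start: joints at [-79.504, 28.126, 89.318, -0, 62.55, -6.05], TCP at [178.024, -599.126, 231.327] pointing down, gripper open.
Joint ranges: [-177.58, 177.58], [-47.91, 125.51], [2.72, 160], [-65.01, 245.01], [3.68, 167.84], [-153.87, 153.87]. Speed limits (degrees/s): [127.2, 127.2, 159.86, 180, 180, 180].

## Interface

Orientations are given as [roll, pitch, yaw] about the fixed x, y, z axes, in that order (R = Rz(yaw) Ry(pitch) Rx(roll)).
In Python, from rig import robot gives the robot as it stands. The module is installed in compiled form; this text tells all that it offers.
- The arm moves only by the tool move_arm, never from a script. Its argument "commands" is a list of rows, each an object of numbers: "dx", "dy", "dz": the shift along the world's x, y, z normalised to -1 to 1, where 1 is 0.02 m; "ax", "ay", "az": the turn, a rotation vector about the world's x, y, z normalised to -1 to 1, where 1 is 10 degrees; "gripper": the opening, from 0 (shut) to 1 (fully open). In form: [{"dx": .., "dy": .., "dz": .., "ax": .., "ay": .., "az": .., "gripper": ..}, ...]. A call has 1 to 20 rows; each row shifts and turns the commanded pose from where the row before left it; what a row does not reach is not made up. A row lasts 1/8 s, in which the tool goes at most 62.5 mm and 10.7 degrees, less where a joint would pass 70% of its speed; a pose out of reach is approached as far as the arm can. A call with a number of a shift or a turn outside -1 to 1 is refused whole. A call with a gripper value outside its range is refused whole. The fingers move at their own pace and stop on an object; the grip force is fixed at half the most. Time passes only in rows, so rows that do not move let the fingers close. It gives the time, the measured TCP pose, the force, the opening and the grip force at its end, in the units of the state.
- robot.get_obs(): the state, without advancing time (a new reading comes with each control period).
- robot.capture(name): name is "scene" or "side" or "wrist"; returns a dict with "frame" (384x512x3 uint8, red, green, blue), "range_z" (384x512 float32, mm along the optical axis (not along the pixel's ray), 0 where there is no reading), "fovy" (degrees; the focal length in pixels is half the picture's height over the tangent of half this angle, whatever the lens; pixels are square), "cx", "cy" (the principal point, pixels), "R" (3x3) and "t" (3): a world point X has camera coordinates R X + t. Camera axes: x right, y down, z forward; pixel columns grow to the right and rows downward; lengths in mm; the calibration is good to about 2 mm. A picture is of the moment at which its call begins.
- robot.hand_in(): hands the job in; it is judged then, once.
Trained networks look in a picture, given as the dict that the camera call returned (one of the last four; its "shot" number tells which), for a name from the list of things; names that differ only in an ending like _2 or _b are one class to them, and where a whole thing is asked for, a point or a joint stands for the part that bears it (a point fixed in the world has none). Each returns a list of dicts, best first, with "confidence" (0 to 1); they miss things now and then, are a little off and sometimes report something else, mostly with a low value. They report only what shows in the picture. A call takes as long as a camera call. They do not tell look-alikes from the thing itself.
- robot.search_frame(target, picture): "at" ([x, y, z] in mm, in the coordinates of the camera as it stood for that picture, good to about 4 mm: the middle of the surface that is visible of it).
- robot.mark_of(target, picture): "at" ([x, y, z] in mm, in the coordinates of the camera as it stood for that picture, good to about 4 mm: a listed point, or the origin of a listed thing).
The state is a dict: "time_s": time; "qpos": joint angles; "qd": joint speeds; "effort": joint torques, N m; "tool_pos": TCP position; "orientation": TCP orientation; "ft_force": force on the tool from outside, world axes, zero at the start; "moment": the same for the moment, N m; "gripper_width": finger opening in mm; "gripper_force": force on a finger pad.
Only numpy, scipy, OpenCV 4.12 (cv2) and the standard library are available. Lean on these libraries where they do the work, as an engineer would, in place of code of your own. Each camera call takes 0.05 s, during which the arm holds its last target. There are 200 camera calls.

## Working session

There is one attempt and no reset: what is moved stays moved. The work goes in short steps, Python scripts to look and compute and a tool call to move; the robot and the scene stay as the last step left them, time stands still between calls to the robot, and variables do not carry over. Pictures are saved under pics/ and viewed, at most 11 in all, crops included, and the job is handed in when it is done.

Besides the shell and the picture viewer there is one more tool, called after "Emit:" by a JSON object that holds its "api" and its "payload", one argument or row to a line. move_arm: Moves the arm, as the interface text tells. Scaled input: -1 to 1 covers 0.02 m each way for a shift and 10 degrees each way for a turn. Its arguments: {"type":"object","properties":{"commands":{"type":"array"}},"required":["commands"]}

```bash
mkdir -p pics; cat > h.py <<'E'
from rig import robot
import numpy as np, cv2
def w(p,a): return p["R"].T@(np.array(a)-p["t"])
def find(p,names,f="mark_of"):
    for n in names:
        for d in getattr(robot,f)(n,p)[:4]:
            a=np.array(d["at"]); F=192/np.tan(np.radians(p["fovy"]/2))
            print(f,n,round(d["confidence"],2),w(p,a).round(0),"px",(F*a[:2]/a[2]+[p["cx"],p["cy"]]).round(0))
E
python3 - <<'E'
from h import *
ims=[]
for c in("scene","side"):
    p=robot.capture(c); print(c,p["fovy"],(-p["R"].T@p["t"]).round())
    find(p,["cupboard","handle","rack","salt_shaker","spice_a","lemon","catch","buffer"]+["door"][:0])
    ims.append(p["frame"])
cv2.imwrite("pics/a.png",ims[0][:,:,::-1]);cv2.imwrite("pics/b.png",ims[1][:,:,::-1])
print(robot.get_obs())
E
```

```text
scene 52.5384071404814 [-135. -385.  662.]
mark_of cupboard 0.66 [660.  93.   2.] px [267. 205.]
mark_of handle 0.86 [527.  40. 140.] px [257. 192.]
mark_of rack 0.83 [613.  89.  70.] px [260. 193.]
mark_of salt_shaker 0.91 [430. -37.   2.] px [263. 270.]
mark_of salt_shaker 0.64 [397.  46.   4.] px [227. 264.]
mark_of spice_a 0.87 [524. -65.   2.] px [293. 251.]
mark_of spice_a 0.75 [ 407. -168.    1.] px [309. 300.]
mark_of catch 0.36 [658.  92.   3.] px [267. 205.]
side 51.27327761900618 [-117.  403.  775.]
mark_of cupboard 0.92 [657.  91.  -6.] px [228. 201.]
mark_of handle 0.65 [531.  34. 137.] px [268. 183.]
mark_of rack 0.65 [613.  85.  69.] px [236. 190.]
mark_of salt_shaker 0.93 [531. 263.  -2.] px [186. 252.]
mark_of salt_shaker 0.92 [431. -41.  -4.] px [311. 238.]
mark_of salt_shaker 0.84 [398.  46.  -3.] px [288. 259.]
mark_of salt_shaker 0.82 [449. 254.  -0.] px [201. 275.]
mark_of spice_a 0.94 [530. -69.   2.] px [300. 210.]
mark_of lemon 0.6 [645. 284.   0.] px [164. 225.]
{'time_s': 0.9, 'qpos': array([-7.95045943e+01,  2.81253924e+01,  8.93168366e+01, -3.08583975e-04,
        6.25483307e+01, -6.05056730e+00]), 'qd': array([ 0.04394022,  0.02563624, -0.01488703,  0.0204083 , -0.06978523,
       -0.09790184]), 'effort': array([-1.38472697e-03, -6.18275142e+01, -2.61852282e+01, -1.78059045e-04,
        2.89204172e-04,  1.94446886e-05]), 'tool_pos': array([ 178.01593096, -599.14825746,  231.3482939 ]), 'orientation': array([1.79990641e+02, 1.26739363e-03, 1.65461151e+01]), 'ft_force': array([-0.64191719,  0.14552983,  0.97299464]), 'moment': array([-0.00312566,  0.0080551 ,  0.04363384]), 'gripper_force': 0.0, 'gripper_width': 85.76200766276331}
```

View pics/a.png

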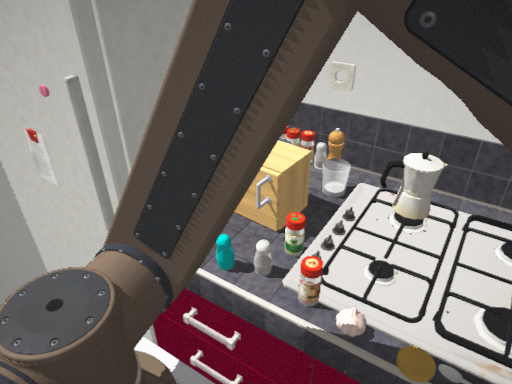

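View pics/b.png

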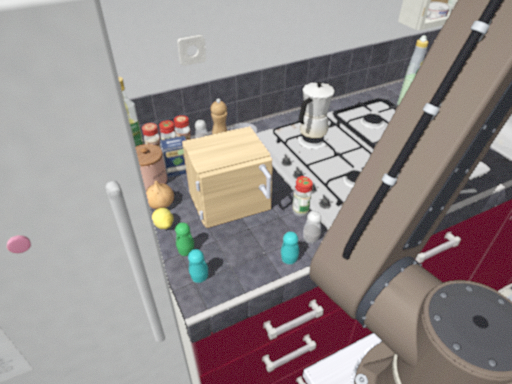

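The front shaker could be confused with several things:
- White-grey shaker at scene (263,257), standing at (430,-38). This one fits the description.
- Turquoise ones at scene (225,252) and side (198,266), and a green one at side (184,240). All look-alikes.
- White one at scene (320,155), by the back wall. Not wanted.

Next I'll fit the cupboard pose and check the choice in a crop.

```bash
python3 - <<'E'
from h import *
def cloud(p):
    F=192/np.tan(np.radians(p["fovy"]/2)); v,u=np.mgrid[:384,:512]; z=p["range_z"]
    c=np.stack([(u-p["cx"])/F*z,(v-p["cy"])/F*z,z],-1); q=(c-p["t"])@p["R"]; q[z==0]=np.nan; return q
for c in("scene","side"):
    p=robot.capture(c); q=cloud(p)
    m=(np.abs(q[...,2]-180)<6)&(np.hypot(q[...,0]-659,q[...,1]-92)<140)
    P=q[m]; print(c,len(P),P[:,2].mean(),cv2.minAreaRect(P[:,:2].astype(np.float32)))
    # front face
    m=(q[...,2]>20)&(q[...,2]<165)&(np.abs(q[...,0]-580)<50)&(q[...,1]>15)&(q[...,1]<180)
    P=q[m]; 
    if len(P)>50:
        x,y=P[:,0],P[:,1]; k=np.ones(len(x),bool)
        for _ in range(8):
            a=np.polyfit(y[k],x[k],1); r=x-np.polyval(a,y); k=np.abs(r)<6
        print("front yaw",-np.degrees(np.arctan(a[0])),"x at y=92",np.polyval(a,92),k.sum())
    S=q[(np.hypot(q[...,0]-430,q[...,1]+38)<40)&(q[...,2]>15)&(q[...,2]<100)]
    if len(S): print("shaker",cv2.minEnclosingCircle(S[:,:2].astype(np.float32)),S.min(0),S.max(0))
    if c=="scene":
        cv2.imwrite("pics/c.png",cv2.resize(p["frame"][170:300,200:340,::-1],None,fx=4,fy=4))
E
```

```text
scene 1016 180.8856199754406 ((644.7194213867188, 52.556182861328125), (108.46888732910156, 157.62908935546875), 85.16351318359375)
front yaw -4.393549807441296 x at y=92 570.7460619690041 1119
shaker ((423.9357604980469, -38.480934143066406), 20.22910499572754) [405.78880879 -57.5811343   15.4903057 ] [439.83314939 -19.14184734  92.36943637]
side 2864 179.9287536382061 ((651.3374633789062, 91.76274871826172), (190.76510620117188, 160.84194946289062), 85.33333587646484)
front yaw -4.41704900032656 x at y=92 574.311617559903 2483
shaker ((428.8810729980469, -37.06660842895508), 21.359561920166016) [409.44783046 -56.30802523  15.23515452] [444.38734436 -16.50002813  91.51983354]
```

View pics/c.png

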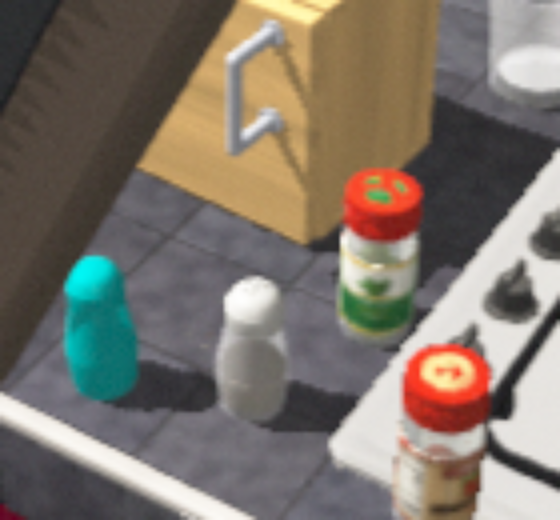

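Crop (252,345), which is scene (263,256), is the white glass shaker with the grey dome. The turquoise one at crop (100,330) is the look-alike. I estimate the handle at about (529,37,140) and the cupboard yaw at about -4.5°. Moving to above the handle now.

Emit:
{"api": "move_arm", "payload": {
  "commands": [
    {"dx":0.8,"dy":0.7,"az":0.5,"gripper":0.6},
    {"dx":0.8,"dy":0.7,"az":0.5,"gripper":0.6},
    {"dx":0.8,"dy":0.7,"az":0.5,"gripper":0.6},
    {"dx":0.8,"dy":0.7,"az":0.5,"gripper":0.6},
    {"dx":0.8,"dy":0.7,"az":0.5,"gripper":0.6},
    {"dx":0.8,"dy":0.7,"az":0.5,"gripper":0.6},
    {"dx":0.8,"dy":0.7,"az":0.5,"gripper":0.6},
    {"dx":0.8,"dy":0.7,"az":0.5,"gripper":0.6},
    {"dx":0.8,"dy":0.7,"az":0.5,"gripper":0.6},
    {"dx":0.8,"dy":0.7,"az":0.5,"gripper":0.6},
    {"dx":0.8,"dy":0.7,"az":0.5,"gripper":0.6},
    {"dx":0.8,"dy":0.7,"az":0.5,"gripper":0.6},
    {"dx":0.8,"dy":0.7,"az":0.5,"gripper":0.6},
    {"dx":0.8,"dy":0.7,"az":0.5,"gripper":0.6},
    {"dx":0.8,"dy":0.7,"az":0.5,"gripper":0.6},
    {"dx":0.8,"dy":0.7,"az":0.5,"gripper":0.6},
    {"dx":0.8,"dy":0.7,"az":0.5,"gripper":0.6},
    {"dx":0.8,"dy":0.7,"az":0.5,"gripper":0.6},
    {"dx":0.8,"dy":0.7,"az":0.5,"gripper":0.6},
    {"dx":0.8,"dy":0.7,"az":0.5,"gripper":0.6}
  ]
}}

```text
$.commands[0]: bad value
```

Emit:
{"api": "move_arm", "payload": {
  "commands": [
    {"dx":0.0,"dy":1,"az":0.33,"gripper":0.6},
    {"dx":0.0,"dy":1,"az":0.33,"gripper":0.6},
    {"dx":0.0,"dy":1,"az":0.33,"gripper":0.6},
    {"dx":0.0,"dy":1,"az":0.33,"gripper":0.6},
    {"dx":0.0,"dy":1,"az":0.33,"gripper":0.6},
    {"dx":0.0,"dy":1,"az":0.33,"gripper":0.6},
    {"dx":0.0,"dy":1,"az":0.33,"gripper":0.6},
    {"dx":0.0,"dy":1,"az":0.33,"gripper":0.6},
    {"dx":0.0,"dy":1,"az":0.33,"gripper":0.6},
    {"dx":0.0,"dy":1,"az":0.33,"gripper":0.6},
    {"dx":0.0,"dy":1,"az":0.33,"gripper":0.6},
    {"dx":0.0,"dy":1,"az":0.33,"gripper":0.6},
    {"dx":0.0,"dy":1,"az":0.33,"gripper":0.6},
    {"dx":0.0,"dy":1,"az":0.33,"gripper":0.6},
    {"dx":0.0,"dy":1,"az":0.33,"gripper":0.6},
    {"dx":0.0,"dy":1,"az":0.33,"gripper":0.6},
    {"dx":0.0,"dy":0.8,"az":0.33,"gripper":0.6},
    {"dx":0.0,"dy":0,"az":0.33,"gripper":0.6}
  ]
}}

```text
$.commands[0]: bad value
```

```bash
python3 - <<'E'
from h import *
p=robot.capture("wrist"); find(p,["handle","salt_shaker","cupboard"]); cv2.imwrite("pics/d.png",p["frame"][:,:,::-1])
o=robot.get_obs(); print(o["tool_pos"],o["orientation"],o["qpos"],o["time_s"],o["gripper_width"],o["ft_force"])
print(w(p,[0,0,0]),p["fovy"])
E
```

```text
[ 178.00647949 -599.10907826  231.32413112] [ 1.79998355e+02 -7.50726408e-04  1.65451212e+01] [-7.95052833e+01  2.81262127e+01  8.93193721e+01  1.03666544e-03
  6.25528581e+01 -6.05088232e+00] 1.2 85.61558718071717 [-0.25352093 -0.79705799 -0.25329907]
[ 246.28848622 -578.78459559  374.40010045] 68.63791335630799
```

View pics/d.png

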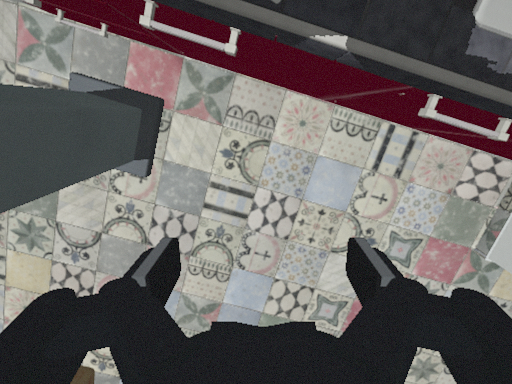

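That picture only shows the floor, because the rows were refused and the arm is still at the start. Every key is probably required, so I'll retry with full rows.

Emit:
{"api": "move_arm", "payload": {
  "commands": [
    {"dx":0.8,"dy":0.7,"dz":0,"ax":0,"ay":0,"az":0.5,"gripper":0.6},
    {"dx":0.8,"dy":0.7,"dz":0,"ax":0,"ay":0,"az":0.5,"gripper":0.6},
    {"dx":0.8,"dy":0.7,"dz":0,"ax":0,"ay":0,"az":0.5,"gripper":0.6},
    {"dx":0.8,"dy":0.7,"dz":0,"ax":0,"ay":0,"az":0.5,"gripper":0.6},
    {"dx":0.8,"dy":0.7,"dz":0,"ax":0,"ay":0,"az":0.5,"gripper":0.6},
    {"dx":0.8,"dy":0.7,"dz":0,"ax":0,"ay":0,"az":0.5,"gripper":0.6},
    {"dx":0.8,"dy":0.7,"dz":0,"ax":0,"ay":0,"az":0.5,"gripper":0.6},
    {"dx":0.8,"dy":0.7,"dz":0,"ax":0,"ay":0,"az":0.5,"gripper":0.6},
    {"dx":0.8,"dy":0.7,"dz":0,"ax":0,"ay":0,"az":0.5,"gripper":0.6},
    {"dx":0.8,"dy":0.7,"dz":0,"ax":0,"ay":0,"az":0.5,"gripper":0.6},
    {"dx":0.8,"dy":0.7,"dz":0,"ax":0,"ay":0,"az":0.5,"gripper":0.6},
    {"dx":0.8,"dy":0.7,"dz":0,"ax":0,"ay":0,"az":0.5,"gripper":0.6},
    {"dx":0.8,"dy":0.7,"dz":0,"ax":0,"ay":0,"az":0.5,"gripper":0.6},
    {"dx":0.8,"dy":0.7,"dz":0,"ax":0,"ay":0,"az":0.5,"gripper":0.6},
    {"dx":0.8,"dy":0.7,"dz":0,"ax":0,"ay":0,"az":0.5,"gripper":0.6},
    {"dx":0.8,"dy":0.7,"dz":0,"ax":0,"ay":0,"az":0.5,"gripper":0.6},
    {"dx":0.8,"dy":0.7,"dz":0,"ax":0,"ay":0,"az":0.5,"gripper":0.6},
    {"dx":0.8,"dy":0.7,"dz":0,"ax":0,"ay":0,"az":0.5,"gripper":0.6},
    {"dx":0.8,"dy":0.7,"dz":0,"ax":0,"ay":0,"az":0.5,"gripper":0.6},
    {"dx":0.8,"dy":0.7,"dz":0,"ax":0,"ay":0,"az":0.5,"gripper":0.6}
  ]
}}

```text
time_s: 3.7
tool_pos: [498.5, -318.6, 231.4]
orientation: [180.0, 0.0, 116.7]
ft_force: [0.8, 0.3, -0.7]
gripper_width: 51.2
gripper_force: 0.0
```

Emit:
{"api": "move_arm", "payload": {
  "commands": [
    {"dx":0.085,"dy":0.988,"dz":0,"ax":0,"ay":0,"az":0.327,"gripper":0.6},
    {"dx":0.085,"dy":0.988,"dz":0,"ax":0,"ay":0,"az":0.327,"gripper":0.6},
    {"dx":0.085,"dy":0.988,"dz":0,"ax":0,"ay":0,"az":0.327,"gripper":0.6},
    {"dx":0.085,"dy":0.988,"dz":0,"ax":0,"ay":0,"az":0.327,"gripper":0.6},
    {"dx":0.085,"dy":0.988,"dz":0,"ax":0,"ay":0,"az":0.327,"gripper":0.6},
    {"dx":0.085,"dy":0.988,"dz":0,"ax":0,"ay":0,"az":0.327,"gripper":0.6},
    {"dx":0.085,"dy":0.988,"dz":0,"ax":0,"ay":0,"az":0.327,"gripper":0.6},
    {"dx":0.085,"dy":0.988,"dz":0,"ax":0,"ay":0,"az":0.327,"gripper":0.6},
    {"dx":0.085,"dy":0.988,"dz":0,"ax":0,"ay":0,"az":0.327,"gripper":0.6},
    {"dx":0.085,"dy":0.988,"dz":0,"ax":0,"ay":0,"az":0.327,"gripper":0.6},
    {"dx":0.085,"dy":0.988,"dz":0,"ax":0,"ay":0,"az":0.327,"gripper":0.6},
    {"dx":0.085,"dy":0.988,"dz":0,"ax":0,"ay":0,"az":0.327,"gripper":0.6},
    {"dx":0.085,"dy":0.988,"dz":0,"ax":0,"ay":0,"az":0.327,"gripper":0.6},
    {"dx":0.085,"dy":0.988,"dz":0,"ax":0,"ay":0,"az":0.327,"gripper":0.6},
    {"dx":0.085,"dy":0.988,"dz":0,"ax":0,"ay":0,"az":0.327,"gripper":0.6},
    {"dx":0.085,"dy":0.988,"dz":0,"ax":0,"ay":0,"az":0.327,"gripper":0.6},
    {"dx":0.085,"dy":0.988,"dz":0,"ax":0,"ay":0,"az":0.327,"gripper":0.6},
    {"dx":0.085,"dy":0.988,"dz":0,"ax":0,"ay":0,"az":0.327,"gripper":0.6}
  ]
}}

```text
time_s: 5.95
tool_pos: [528.6, 37.9, 231.3]
orientation: [180.0, 0.0, 175.6]
ft_force: [-0.3, 0.2, -0.1]
gripper_width: 51.3
gripper_force: 0.0
```

```bash
python3 - <<'E'
from h import *
p=robot.capture("wrist"); find(p,["handle","salt_shaker","cupboard"]); cv2.imwrite("pics/e.png",p["frame"][:,:,::-1])
o=robot.get_obs(); print(o["tool_pos"],o["orientation"],o["qpos"],o["time_s"],o["ft_force"],w(p,[0,0,0]))
E
```

```text
mark_of handle 0.92 [529.  38. 138.] px [262. 194.]
mark_of handle 0.6 [524. -70.  -2.] px [183. 166.]
mark_of salt_shaker 0.9 [535. 266.   5.] px [435. 156.]
mark_of salt_shaker 0.68 [430. -35.   2.] px [198.  91.]
mark_of salt_shaker 0.58 [401.  42.  -1.] px [258.  61.]
mark_of salt_shaker 0.56 [449. 260.  -1.] px [434.  88.]
[528.56675287  37.00110466 231.3011775 ] [-1.79999649e+02 -6.74592521e-04  1.75461545e+02] [-3.14002519e+00  2.04121476e+01  1.02616249e+02 -3.99041942e-04
  5.69722861e+01 -8.86013525e+01] 6.15 [-0.01151471 -0.55040381  0.6158941 ] [457.7858107   43.37856599 374.38696494]
```

View pics/e.png

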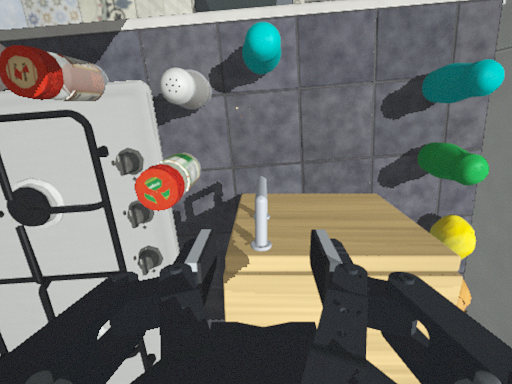

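The bar at (262,215) is midway between the fingers and the network agrees, so I'll descend and grip.

Emit:
{"api": "move_arm", "payload": {
  "commands": [
    {"dx":0,"dy":0,"dz":-0.9,"ax":0,"ay":0,"az":0,"gripper":0.6},
    {"dx":0,"dy":0,"dz":-0.9,"ax":0,"ay":0,"az":0,"gripper":0.6},
    {"dx":0,"dy":0,"dz":-0.9,"ax":0,"ay":0,"az":0,"gripper":0.6},
    {"dx":0,"dy":0,"dz":-0.9,"ax":0,"ay":0,"az":0,"gripper":0.6},
    {"dx":0,"dy":0,"dz":-0.9,"ax":0,"ay":0,"az":0,"gripper":0.6},
    {"dx":0,"dy":0,"dz":-0.9,"ax":0,"ay":0,"az":0,"gripper":0.6},
    {"dx":0,"dy":0,"dz":0,"ax":0,"ay":0,"az":0,"gripper":0},
    {"dx":0,"dy":0,"dz":0,"ax":0,"ay":0,"az":0,"gripper":0},
    {"dx":0,"dy":0,"dz":0,"ax":0,"ay":0,"az":0,"gripper":0},
    {"dx":0,"dy":0,"dz":0,"ax":0,"ay":0,"az":0,"gripper":0},
    {"dx":0,"dy":0,"dz":0,"ax":0,"ay":0,"az":0,"gripper":0},
    {"dx":0,"dy":0,"dz":0,"ax":0,"ay":0,"az":0,"gripper":0}
  ]
}}

```text
time_s: 7.65
tool_pos: [528.9, 36.1, 124.1]
orientation: [-180.0, 0.1, 175.4]
ft_force: [-1.4, -4.9, 1.9]
gripper_width: 9.0
gripper_force: 58.4
```

```bash
python3 - <<'E'
import numpy as np
H=np.array([597.2,191.7]);c=np.radians(-4.5)
def hp(t):
    d=np.array([-np.sin(t),-np.cos(t)]);n=np.array([np.cos(t),-np.sin(t)])
    v=160*d-56*n; R=np.array([[np.cos(c),-np.sin(c)],[np.sin(c),np.cos(c)]]);return H+R@v
# 0..1.25 rad
T=np.concatenate([[0,.02,.05,.1],np.arange(.19,1.28,.09)])
for a,b in zip(T[:-1],T[1:]): print(round(b,2),hp(b).round(1),((hp(b)-hp(a))/20).round(2),"az",round(-np.degrees(b-a)/10,3))
E
```

```text
0.02 [525.7  38. ] [-0.15  0.07] az -0.115
0.05 [521.2  40.2] [-0.23  0.11] az -0.172
0.1 [513.7  44.2] [-0.37  0.2 ] az -0.286
0.19 [500.8  52.3] [-0.65  0.41] az -0.516
0.28 [488.6  61.5] [-0.61  0.46] az -0.516
0.37 [477.4  71.8] [-0.56  0.51] az -0.516
0.46 [467.1  83.1] [-0.51  0.56] az -0.516
0.55 [457.8  95.2] [-0.46  0.61] az -0.516
0.64 [449.7 108.1] [-0.41  0.65] az -0.516
0.73 [442.8 121.7] [-0.35  0.68] az -0.516
0.82 [437.1 135.9] [-0.28  0.71] az -0.516
0.91 [432.8 150.5] [-0.22  0.73] az -0.516
1.0 [429.7 165.4] [-0.15  0.75] az -0.516
1.09 [428.  180.6] [-0.08  0.76] az -0.516
1.18 [427.7 195.8] [-0.02  0.76] az -0.516
1.27 [428.8 211.1] [0.05 0.76] az -0.516
```

Emit:
{"api": "move_arm", "payload": {
  "commands": [
    {"dx":-0.15,"dy":0.07,"dz":0,"ax":0,"ay":0,"az":-0.115,"gripper":0},
    {"dx":-0.23,"dy":0.11,"dz":0,"ax":0,"ay":0,"az":-0.172,"gripper":0},
    {"dx":-0.37,"dy":0.2,"dz":0,"ax":0,"ay":0,"az":-0.286,"gripper":0},
    {"dx":-0.65,"dy":0.41,"dz":0,"ax":0,"ay":0,"az":-0.516,"gripper":0},
    {"dx":0,"dy":0,"dz":0,"ax":0,"ay":0,"az":0,"gripper":0}
  ]
}}

```text
time_s: 8.28
tool_pos: [499.7, 52.3, 124.1]
orientation: [-180.0, -0.0, 164.5]
ft_force: [-4.4, -6.4, 5.3]
gripper_width: 8.4
gripper_force: 59.6
```

Emit:
{"api": "move_arm", "payload": {
  "commands": [
    {"dx":-0.61,"dy":0.46,"dz":0,"ax":0,"ay":0,"az":-0.516,"gripper":0},
    {"dx":-0.56,"dy":0.51,"dz":0,"ax":0,"ay":0,"az":-0.516,"gripper":0},
    {"dx":-0.51,"dy":0.56,"dz":0,"ax":0,"ay":0,"az":-0.516,"gripper":0},
    {"dx":-0.46,"dy":0.61,"dz":0,"ax":0,"ay":0,"az":-0.516,"gripper":0},
    {"dx":-0.41,"dy":0.65,"dz":0,"ax":0,"ay":0,"az":-0.516,"gripper":0},
    {"dx":-0.35,"dy":0.68,"dz":0,"ax":0,"ay":0,"az":-0.516,"gripper":0},
    {"dx":-0.28,"dy":0.71,"dz":0,"ax":0,"ay":0,"az":-0.516,"gripper":0},
    {"dx":-0.22,"dy":0.73,"dz":0,"ax":0,"ay":0,"az":-0.516,"gripper":0},
    {"dx":-0.15,"dy":0.75,"dz":0,"ax":0,"ay":0,"az":-0.516,"gripper":0},
    {"dx":-0.08,"dy":0.76,"dz":0,"ax":0,"ay":0,"az":-0.516,"gripper":0},
    {"dx":-0.02,"dy":0.76,"dz":0,"ax":0,"ay":0,"az":-0.516,"gripper":0},
    {"dx":0.05,"dy":0.76,"dz":0,"ax":0,"ay":0,"az":-0.516,"gripper":0},
    {"dx":0,"dy":0,"dz":0,"ax":0,"ay":0,"az":0,"gripper":0}
  ]
}}

```text
time_s: 9.9
tool_pos: [428.1, 212.0, 124.1]
orientation: [-180.0, -0.0, 102.6]
ft_force: [-5.9, 1.0, 7.6]
gripper_width: 8.5
gripper_force: 60.3
```

The arc model holds, with only small forces. Releasing and rising now, then over to the shaker.

Emit:
{"api": "move_arm", "payload": {
  "commands": [
    {"dx":0,"dy":0,"dz":0,"ax":0,"ay":0,"az":0,"gripper":0.4},
    {"dx":0,"dy":0,"dz":0,"ax":0,"ay":0,"az":0,"gripper":0.4},
    {"dx":0,"dy":0,"dz":0,"ax":0,"ay":0,"az":0,"gripper":0.4},
    {"dx":0,"dy":0,"dz":0.9,"ax":0,"ay":0,"az":0,"gripper":0.4},
    {"dx":0,"dy":0,"dz":0.9,"ax":0,"ay":0,"az":0,"gripper":0.4},
    {"dx":0,"dy":0,"dz":0.9,"ax":0,"ay":0,"az":0,"gripper":0.4},
    {"dx":0,"dy":0,"dz":0.9,"ax":0,"ay":0,"az":0,"gripper":0.4},
    {"dx":0,"dy":0,"dz":0.9,"ax":0,"ay":0,"az":0,"gripper":0.4},
    {"dx":0,"dy":0,"dz":0.9,"ax":0,"ay":0,"az":0,"gripper":0.8},
    {"dx":0,"dy":-0.9,"dz":0,"ax":0,"ay":0,"az":0,"gripper":0.8},
    {"dx":0,"dy":-0.9,"dz":0,"ax":0,"ay":0,"az":0,"gripper":0.8},
    {"dx":0,"dy":-0.9,"dz":0,"ax":0,"ay":0,"az":0,"gripper":0.8},
    {"dx":0,"dy":-0.9,"dz":0,"ax":0,"ay":0,"az":0,"gripper":0.8},
    {"dx":0,"dy":-0.9,"dz":0,"ax":0,"ay":0,"az":0,"gripper":0.8},
    {"dx":0,"dy":-0.9,"dz":0,"ax":0,"ay":0,"az":0,"gripper":0.8},
    {"dx":0,"dy":-0.9,"dz":0,"ax":0,"ay":0,"az":0,"gripper":0.8}
  ]
}}

```text
time_s: 11.9
tool_pos: [428.1, 83.6, 230.5]
orientation: [-179.9, -0.0, 102.6]
ft_force: [0.1, -0.4, 1.5]
gripper_width: 68.2
gripper_force: 0.0
```

```bash
python3 - <<'E'
from h import *
for c in("scene","side","wrist"):
    p=robot.capture(c); print(c); find(p,["handle","rack","salt_shaker"]); cv2.imwrite(f"pics/f_{c}.png",p["frame"][:,:,::-1])
o=robot.get_obs(); print(o["tool_pos"],o["orientation"],o["qpos"],o["time_s"],o["ft_force"],o["gripper_width"])
E
```

```text
scene
mark_of handle 0.58 [426. 216. 139.] px [175. 190.]
mark_of rack 0.79 [497. 148.  70.] px [217. 208.]
mark_of rack 0.25 [ 407. -166.    2.] px [308. 299.]
mark_of salt_shaker 0.87 [431. -42.  -2.] px [265. 271.]
mark_of salt_shaker 0.81 [396.  49.  -2.] px [226. 265.]
mark_of salt_shaker 0.75 [444. 265.   2.] px [172. 224.]
side
mark_of handle 0.89 [430. 205. 135.] px [220. 234.]
mark_of rack 0.8 [498. 144.  67.] px [234. 226.]
mark_of rack 0.5 [650. 284.   0.] px [163. 224.]
mark_of salt_shaker 0.81 [532. 260.   0.] px [187. 251.]
mark_of salt_shaker 0.76 [448. 255.  -1.] px [201. 275.]
wrist
mark_of handle 0.67 [425. 214. 139.] px [295.  32.]
mark_of rack 0.84 [499. 143.  73.] px [339. 140.]
mark_of salt_shaker 0.81 [450. 260.  -0.] px [313.  26.]
mark_of salt_shaker 0.69 [398.  45.   0.] px [235. 187.]
mark_of salt_shaker 0.6 [429. -38.   2.] px [244. 246.]
[428.59882055  85.40716415 231.27858357] [1.79996998e+02 1.96105152e-04 1.02627680e+02] [ 2.59671784e+00  1.28278110e+01  1.14287670e+02  4.13579951e-04
  5.28815287e+01 -1.00312122e+01] 12.5 [-0.40544597  0.65998497 -0.91960163] 68.46718465080072
```

View pics/f_side.png

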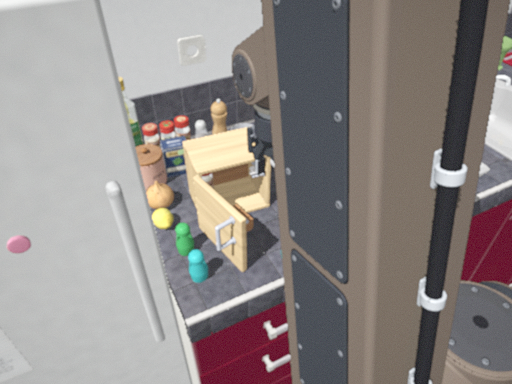

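Side view: the door is open with the handle at (227,232). The model puts the rack at about (500,143.5), and the networks agree. Next I move above the shaker and re-measure.

Emit:
{"api": "move_arm", "payload": {
  "commands": [
    {"dx":0.01,"dy":-0.88,"dz":-0.4,"ax":0,"ay":0,"az":0,"gripper":0.85},
    {"dx":0.01,"dy":-0.88,"dz":-0.4,"ax":0,"ay":0,"az":0,"gripper":0.85},
    {"dx":0.01,"dy":-0.88,"dz":-0.4,"ax":0,"ay":0,"az":0,"gripper":0.85},
    {"dx":0.01,"dy":-0.88,"dz":-0.4,"ax":0,"ay":0,"az":0,"gripper":0.85},
    {"dx":0.01,"dy":-0.88,"dz":-0.4,"ax":0,"ay":0,"az":0,"gripper":0.85},
    {"dx":0.01,"dy":-0.88,"dz":-0.4,"ax":0,"ay":0,"az":0,"gripper":0.85},
    {"dx":0.01,"dy":-0.88,"dz":-0.4,"ax":0,"ay":0,"az":0,"gripper":0.85},
    {"dx":0,"dy":0,"dz":0,"ax":0,"ay":0,"az":0,"gripper":0.85}
  ]
}}

```text
time_s: 13.5
tool_pos: [429.9, -38.5, 175.0]
orientation: [-180.0, -0.0, 102.5]
ft_force: [-0.1, 0.0, 0.3]
gripper_width: 72.5
gripper_force: 0.0
```

```bash
python3 - <<'E'
from h import *
p=robot.capture("wrist"); find(p,["salt_shaker"]); 
F=192/np.tan(np.radians(p["fovy"]/2)); v,u=np.mgrid[:384,:512]; z=p["range_z"]
q=(np.stack([(u-p["cx"])/F*z,(v-p["cy"])/F*z,z],-1)-p["t"])@p["R"]
S=q[(np.hypot(q[...,0]-430,q[...,1]+38)<35)&(q[...,2]>80)&(q[...,2]<98)&(z>0)]
print(len(S),cv2.minEnclosingCircle(S[:,:2].astype(np.float32)),S.min(0),S.max(0))
o=robot.get_obs(); print(o["tool_pos"],o["orientation"][2],o["qpos"],o["time_s"],o["gripper_width"])
cv2.imwrite("pics/g.png",p["frame"][:,:,::-1])
E
```

```text
mark_of salt_shaker 0.9 [427. -38.   0.] px [260. 173.]
mark_of salt_shaker 0.62 [398.  46.   1.] px [251.  92.]
966 ((429.4025573730469, -39.10567855834961), 16.213449478149414) [413.31865944 -55.03343007  80.03832007] [445.26956904 -23.29151924  91.22487951]
[430.06595385 -37.76097786 175.46816727] 102.57750776802621 [-1.38023004e+01  1.71930845e+01  1.19037521e+02  1.01490247e-02
  4.37662454e+01 -2.63871370e+01] 13.6 72.5896102191052
```

View pics/g.png

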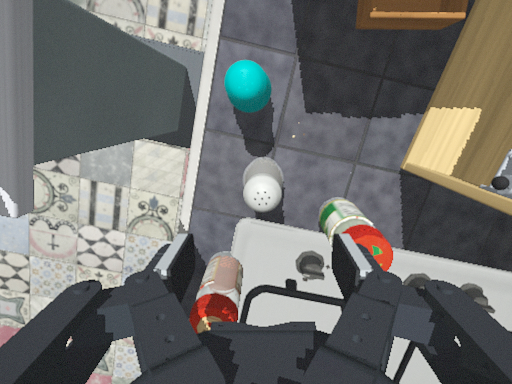

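The white shaker at (262,190) is centred between the fingers at (429.5,-39). The turquoise one is at (247,85), well clear. Descending and gripping.

Emit:
{"api": "move_arm", "payload": {
  "commands": [
    {"dx":-0.03,"dy":-0.06,"dz":-0.83,"ax":0,"ay":0,"az":0,"gripper":0.85},
    {"dx":0,"dy":0,"dz":-0.83,"ax":0,"ay":0,"az":0,"gripper":0.85},
    {"dx":0,"dy":0,"dz":-0.83,"ax":0,"ay":0,"az":0,"gripper":0.85},
    {"dx":0,"dy":0,"dz":-0.83,"ax":0,"ay":0,"az":0,"gripper":0.85},
    {"dx":0,"dy":0,"dz":-0.83,"ax":0,"ay":0,"az":0,"gripper":0.85},
    {"dx":0,"dy":0,"dz":-0.83,"ax":0,"ay":0,"az":0,"gripper":0.85},
    {"dx":0,"dy":0,"dz":-0.83,"ax":0,"ay":0,"az":0,"gripper":0.85},
    {"dx":0,"dy":0,"dz":-0.83,"ax":0,"ay":0,"az":0,"gripper":0.85},
    {"dx":0,"dy":0,"dz":0,"ax":0,"ay":0,"az":0,"gripper":0.85},
    {"dx":0,"dy":0,"dz":0,"ax":0,"ay":0,"az":0,"gripper":0.3},
    {"dx":0,"dy":0,"dz":0,"ax":0,"ay":0,"az":0,"gripper":0.3},
    {"dx":0,"dy":0,"dz":0,"ax":0,"ay":0,"az":0,"gripper":0.3},
    {"dx":0,"dy":0,"dz":0,"ax":0,"ay":0,"az":0,"gripper":0.3},
    {"dx":0,"dy":0,"dz":0,"ax":0,"ay":0,"az":0,"gripper":0.3}
  ]
}}

```text
time_s: 15.35
tool_pos: [429.7, -39.3, 43.6]
orientation: [179.9, 0.0, 102.6]
ft_force: [-1.2, 0.8, 12.9]
gripper_width: 34.4
gripper_force: 58.6
```

The width reads 34 mm, so the pads are on the narrow neck just below the cap. I'll lift and check.

Emit:
{"api": "move_arm", "payload": {
  "commands": [
    {"dx":0,"dy":0,"dz":0.2,"ax":0,"ay":0,"az":0,"gripper":0.3},
    {"dx":0,"dy":0,"dz":0.5,"ax":0,"ay":0,"az":0,"gripper":0.3},
    {"dx":0,"dy":0,"dz":0.8,"ax":0,"ay":0,"az":0,"gripper":0.3},
    {"dx":0,"dy":0,"dz":0.8,"ax":0,"ay":0,"az":0,"gripper":0.3},
    {"dx":0,"dy":0,"dz":0.8,"ax":0,"ay":0,"az":0,"gripper":0.3},
    {"dx":0,"dy":0,"dz":0.8,"ax":0,"ay":0,"az":0,"gripper":0.3},
    {"dx":0,"dy":0,"dz":0.8,"ax":0,"ay":0,"az":0,"gripper":0.3},
    {"dx":0,"dy":0,"dz":0.8,"ax":0,"ay":0,"az":0,"gripper":0.3},
    {"dx":0,"dy":0,"dz":0.8,"ax":0,"ay":0,"az":0,"gripper":0.3},
    {"dx":0,"dy":0,"dz":0.8,"ax":0,"ay":0,"az":0,"gripper":0.3},
    {"dx":0,"dy":0,"dz":0.3,"ax":0,"ay":0,"az":0,"gripper":0.3},
    {"dx":0,"dy":0,"dz":0,"ax":0,"ay":0,"az":0,"gripper":0.3}
  ]
}}

```text
time_s: 16.85
tool_pos: [429.4, -39.2, 190.8]
orientation: [180.0, 0.0, 102.6]
ft_force: [-0.6, 0.2, -1.6]
gripper_width: 33.9
gripper_force: 59.1
```

```bash
python3 - <<'E'
from h import *
I=[]
for c in("scene","wrist"):
    p=robot.capture(c); print(c); find(p,["salt_shaker","rack"][:1]); I.append(p["frame"])
    if c=="scene":
        F=192/np.tan(np.radians(p["fovy"]/2)); v,u=np.mgrid[:384,:512]; z=p["range_z"]
        q=(np.stack([(u-p["cx"])/F*z,(v-p["cy"])/F*z,z],-1)-p["t"])@p["R"]
        S=q[(np.hypot(q[...,0]-430,q[...,1]+39)<40)&(q[...,2]>120)&(q[...,2]<175)&(z>0)]
        print(len(S),S.min(0),S.max(0)); print([ (h,cv2.minEnclosingCircle(S[abs(S[:,2]-h)<5][:,:2].astype(np.float32))) for h in(150,160,170,180) if (abs(S[:,2]-h)<5).sum()>5])
a=cv2.resize(I[0][130:290,180:340],(400,400)); b=cv2.resize(I[1],(400,300)); b=cv2.copyMakeBorder(b,0,100,0,0,0)
cv2.imwrite("pics/i.png",np.hstack([a,b])[:,:,::-1])
o=robot.get_obs(); print(o["tool_pos"],o["orientation"],o["time_s"],o["gripper_width"],o["ft_force"])
E
```

```text
scene
mark_of salt_shaker 0.73 [400.  45.   3.] px [228. 263.]
mark_of salt_shaker 0.56 [432. -36. 146.] px [264. 220.]
mark_of salt_shaker 0.56 [445. 265.   4.] px [173. 223.]
154 [406.29394119 -56.73312413 147.67491083] [433.85892966 -19.96910844 174.94799362]
[(150, ((422.8427734375, -38.880470275878906), 18.177927017211914)), (160, ((424.40802001953125, -37.763404846191406), 20.148468017578125)), (170, ((423.42327880859375, -38.381675720214844), 20.05381202697754))]
wrist
mark_of salt_shaker 0.96 [430. -37. 150.] px [265. 212.]
mark_of salt_shaker 0.61 [399.  47.  -1.] px [253.  91.]
[429.20152356 -39.17797578 190.05337893] [-1.79954379e+02 -2.52226441e-02  1.02598957e+02] 17.05 34.16224438596696 [0.67191228 0.10906785 0.13842222]
```

View pics/i.png

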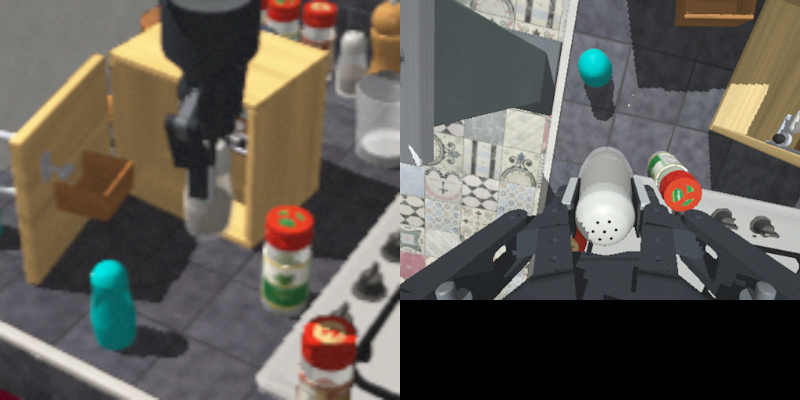

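The shaker hangs upright, with its bottom at about 147. Before inserting, I'll measure the rack's rail tops from depth.

```bash
python3 - <<'E'
from h import *
psi=np.radians(102.6-180) # door dir: (0,-1) rotated
d=np.array([np.sin(psi),-np.cos(psi)]); n=np.array([np.cos(psi),np.sin(psi)])
print("d",d,"n",n)
for c in("scene","wrist"):
    p=robot.capture(c)
    F=192/np.tan(np.radians(p["fovy"]/2)); v,u=np.mgrid[:384,:512]; z=p["range_z"]
    q=(np.stack([(u-p["cx"])/F*z,(v-p["cy"])/F*z,z],-1)-p["t"])@p["R"]
    q=q[z>0]; r=q[:,:2]-[500.7,142.2]; a=r@d; b=r@n
    m=(abs(a)<60)&(abs(b)<60)
    for lo,hi in((60,76),(80,94),(94,101),(110,170)):
        k=m&(q[:,2]>lo)&(q[:,2]<hi)
        if k.sum()>5: print(c,lo,hi,k.sum(),"a",np.percentile(a[k],[2,25,50,75,98]).round(1),"b",np.percentile(b[k],[2,25,50,75,98]).round(1),"z",np.median(q[k,2]).round(1))
E
```

```text
d [-0.97591676 -0.21814324] n [ 0.21814324 -0.97591676]
scene 60 76 201 a [-28.3 -17.8  -3.3  35.   55.2] b [-34.7 -27.8 -12.6   1.9  25.9] z 71.7
scene 80 94 280 a [-52.4 -26.1  10.9  35.4  52.9] b [-34.2 -30.2  -8.   15.2  27.1] z 86.9
scene 94 101 173 a [-50.6 -26.7  10.3  34.6  50.7] b [-33.8 -26.8  -2.7  20.2  26.5] z 98.1
scene 110 170 504 a [-55.8 -23.7   7.7  42.   58.4] b [-34.5 -33.3 -32.7 -31.9  -7. ] z 139.6
wrist 60 76 1379 a [-27.4 -15.9  -1.4  13.1  35. ] b [ 4.9  8.3 12.  15.7 29.1] z 70.6
wrist 80 94 757 a [-28.1 -26.5  -0.7  29.4  35.2] b [10.2 18.  28.6 29.  29.4] z 87.1
wrist 94 101 941 a [-30.2 -22.4   0.4  24.2  34.9] b [14.2 23.4 26.7 28.3 29.3] z 98.1
```

Emit:
{"api": "move_arm", "payload": {
  "commands": [
    {"dx":0.2,"dy":0.4,"dz":0,"ax":0,"ay":0,"az":0,"gripper":0.3},
    {"dx":0.35,"dy":0.9,"dz":0,"ax":0,"ay":0,"az":0,"gripper":0.3},
    {"dx":0.35,"dy":0.9,"dz":0,"ax":0,"ay":0,"az":0,"gripper":0.3},
    {"dx":0.35,"dy":0.9,"dz":0,"ax":0,"ay":0,"az":0,"gripper":0.3},
    {"dx":0.35,"dy":0.9,"dz":0,"ax":0,"ay":0,"az":0,"gripper":0.3},
    {"dx":0.35,"dy":0.9,"dz":0,"ax":0,"ay":0,"az":0,"gripper":0.3},
    {"dx":0.35,"dy":0.9,"dz":0,"ax":0,"ay":0,"az":0,"gripper":0.3},
    {"dx":0.35,"dy":0.9,"dz":0,"ax":0,"ay":0,"az":0,"gripper":0.3},
    {"dx":0.35,"dy":0.9,"dz":0,"ax":0,"ay":0,"az":0,"gripper":0.3},
    {"dx":0.35,"dy":0.9,"dz":0,"ax":0,"ay":0,"az":0,"gripper":0.3},
    {"dx":0.15,"dy":0.7,"dz":0,"ax":0,"ay":0,"az":0,"gripper":0.3},
    {"dx":0,"dy":0,"dz":0,"ax":0,"ay":0,"az":0,"gripper":0.3}
  ]
}}

```text
time_s: 18.65
tool_pos: [499.4, 145.6, 190.4]
orientation: [-180.0, -0.0, 102.7]
ft_force: [-0.1, 0.0, -0.9]
gripper_width: 34.2
gripper_force: 59.1
```

```bash
python3 - <<'E'
from h import *
I=[]
for c in("scene","wrist"):
    p=robot.capture(c); print(c); find(p,["salt_shaker","rack"]); I.append(p["frame"])
a=cv2.resize(I[0][130:250,170:290],(400,400)); b=cv2.resize(I[1],(400,300)); b=cv2.copyMakeBorder(b,0,100,0,0,0)
cv2.imwrite("pics/j.png",np.hstack([a,b])[:,:,::-1])
o=robot.get_obs(); print(o["tool_pos"],o["orientation"],o["time_s"],o["qpos"],o["ft_force"])
E
```

```text
scene
mark_of salt_shaker 0.79 [445. 266.   3.] px [172. 223.]
mark_of salt_shaker 0.66 [397.  46.   2.] px [227. 264.]
mark_of salt_shaker 0.62 [497. 150. 148.] px [214. 182.]
mark_of salt_shaker 0.4 [495. 146.  71.] px [217. 208.]
mark_of rack 0.9 [499. 146.  67.] px [217. 208.]
mark_of rack 0.35 [528. -64.   3.] px [293. 250.]
wrist
mark_of salt_shaker 0.89 [452. 260.  -4.] px [244.  60.]
mark_of salt_shaker 0.83 [500. 148. 148.] px [264. 210.]
mark_of salt_shaker 0.69 [537. 266.   1.] px [321.  72.]
mark_of salt_shaker 0.57 [400.  45.   2.] px [170. 229.]
mark_of rack 0.8 [499. 144.  74.] px [262. 187.]
[499.34286744 144.30035616 190.59140225] [1.79996955e+02 1.31021381e-03 1.02556974e+02] 18.95 [ 8.83492510e+00  2.24718658e+01  1.06725608e+02 -1.43205974e-03
  5.07994022e+01 -3.72114427e+00] [-0.49937699 -0.79272036 -0.91492104]
```

View pics/j.png

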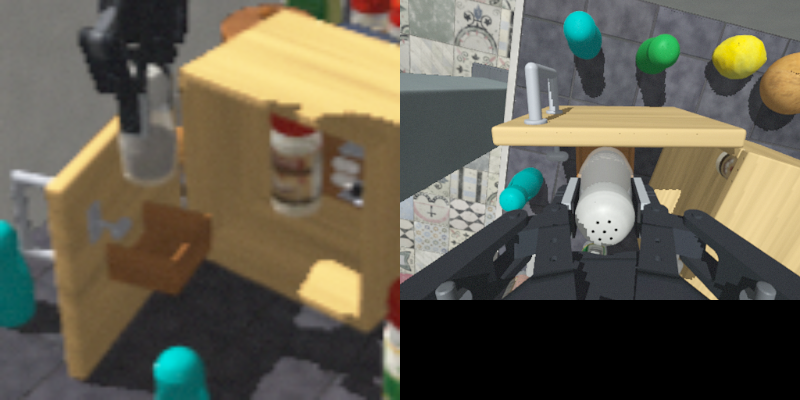

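The shaker sits right above the rack in both views: scene crop (148,130) over (160,240), and the networks place both at about (499,145). Lowering.

Emit:
{"api": "move_arm", "payload": {
  "commands": [
    {"dx":0,"dy":0,"dz":-0.5,"ax":0,"ay":0,"az":0,"gripper":0.3},
    {"dx":0,"dy":0,"dz":-0.6,"ax":0,"ay":0,"az":0,"gripper":0.3},
    {"dx":0,"dy":0,"dz":-0.6,"ax":0,"ay":0,"az":0,"gripper":0.3},
    {"dx":0,"dy":0,"dz":-0.6,"ax":0,"ay":0,"az":0,"gripper":0.3},
    {"dx":0,"dy":0,"dz":-0.6,"ax":0,"ay":0,"az":0,"gripper":0.3},
    {"dx":0,"dy":0,"dz":-0.4,"ax":0,"ay":0,"az":0,"gripper":0.3},
    {"dx":0,"dy":0,"dz":-0.3,"ax":0,"ay":0,"az":0,"gripper":0.3},
    {"dx":0,"dy":0,"dz":0,"ax":0,"ay":0,"az":0,"gripper":0.3}
  ]
}}

```text
time_s: 19.95
tool_pos: [499.3, 144.8, 118.2]
orientation: [-180.0, -0.0, 102.6]
ft_force: [-0.8, 0.1, -0.1]
gripper_width: 34.6
gripper_force: 59.1
```

Emit:
{"api": "move_arm", "payload": {
  "commands": [
    {"dx":0,"dy":0,"dz":-0.1,"ax":0,"ay":0,"az":0,"gripper":0.3},
    {"dx":0,"dy":0,"dz":-0.05,"ax":0,"ay":0,"az":0,"gripper":0.3},
    {"dx":0,"dy":0,"dz":0,"ax":0,"ay":0,"az":0,"gripper":0.3}
  ]
}}

```text
time_s: 20.32
tool_pos: [499.5, 144.8, 115.6]
orientation: [180.0, 0.0, 102.6]
ft_force: [-0.6, 0.3, -1.1]
gripper_width: 34.4
gripper_force: 59.1
```

Emit:
{"api": "move_arm", "payload": {
  "commands": [
    {"dx":0,"dy":0,"dz":-0.05,"ax":0,"ay":0,"az":0,"gripper":0.3},
    {"dx":0,"dy":0,"dz":-0.05,"ax":0,"ay":0,"az":0,"gripper":0.3},
    {"dx":0,"dy":0,"dz":0,"ax":0,"ay":0,"az":0,"gripper":0.3}
  ]
}}

```text
time_s: 20.7
tool_pos: [499.5, 144.8, 113.8]
orientation: [180.0, 0.0, 102.6]
ft_force: [-0.3, -0.5, 3.2]
gripper_width: 34.4
gripper_force: 59.7
```

The base is touching the rack floor, so I'll release and rise straight up.

Emit:
{"api": "move_arm", "payload": {
  "commands": [
    {"dx":0,"dy":0,"dz":0,"ax":0,"ay":0,"az":0,"gripper":0.5},
    {"dx":0,"dy":0,"dz":0,"ax":0,"ay":0,"az":0,"gripper":0.7},
    {"dx":0,"dy":0,"dz":0,"ax":0,"ay":0,"az":0,"gripper":0.7},
    {"dx":0,"dy":0,"dz":0,"ax":0,"ay":0,"az":0,"gripper":0.7},
    {"dx":0,"dy":0,"dz":0.3,"ax":0,"ay":0,"az":0,"gripper":0.7},
    {"dx":0,"dy":0,"dz":0.6,"ax":0,"ay":0,"az":0,"gripper":0.7},
    {"dx":0,"dy":0,"dz":0.9,"ax":0,"ay":0,"az":0,"gripper":0.7},
    {"dx":0,"dy":0,"dz":1,"ax":0,"ay":0,"az":0,"gripper":0.7},
    {"dx":0,"dy":0,"dz":1,"ax":0,"ay":0,"az":0,"gripper":0.7},
    {"dx":0,"dy":0,"dz":1,"ax":0,"ay":0,"az":0,"gripper":0.7},
    {"dx":0,"dy":0,"dz":1,"ax":0,"ay":0,"az":0,"gripper":0.6}
  ]
}}

```text
time_s: 22.08
tool_pos: [499.3, 144.8, 231.1]
orientation: [180.0, 0.0, 102.6]
ft_force: [-0.6, 0.2, -0.2]
gripper_width: 51.0
gripper_force: 0.0
```

```bash
python3 - <<'E'
from h import *
I=[]
for c in("scene","wrist"):
    p=robot.capture(c); print(c); find(p,["salt_shaker","handle"]); I.append(p["frame"])
a=cv2.resize(I[0][130:250,170:290],(400,400)); b=cv2.resize(I[1],(400,300)); b=cv2.copyMakeBorder(b,0,100,0,0,0)
cv2.imwrite("pics/k.png",np.hstack([a,b])[:,:,::-1])
o=robot.get_obs(); print(o["tool_pos"],o["orientation"],o["time_s"],o["qpos"],o["ft_force"])
E
```

```text
scene
mark_of salt_shaker 0.97 [445. 265.   2.] px [173. 223.]
mark_of salt_shaker 0.74 [497. 153.  72.] px [215. 206.]
mark_of salt_shaker 0.7 [397.  46.   3.] px [227. 264.]
mark_of handle 0.73 [426. 225. 139.] px [173. 189.]
wrist
mark_of salt_shaker 0.94 [448. 262.  -3.] px [242.  63.]
mark_of salt_shaker 0.81 [399.  44.   2.] px [177. 218.]
mark_of salt_shaker 0.78 [498. 155.  70.] px [263. 167.]
mark_of salt_shaker 0.77 [535. 264.   1.] px [311.  78.]
mark_of handle 0.92 [430. 223. 139.] px [197.  81.]
[499.06450633 144.6894885  228.95106823] [-1.79948447e+02 -2.64603570e-03  1.02596562e+02] 22.375 [ 8.88222084e+00  1.97593923e+01  1.04103006e+02 -8.41524080e-04
  5.61892177e+01 -3.71387349e+00] [-0.90679011  0.48183475  0.19906293]
```

View pics/k.png

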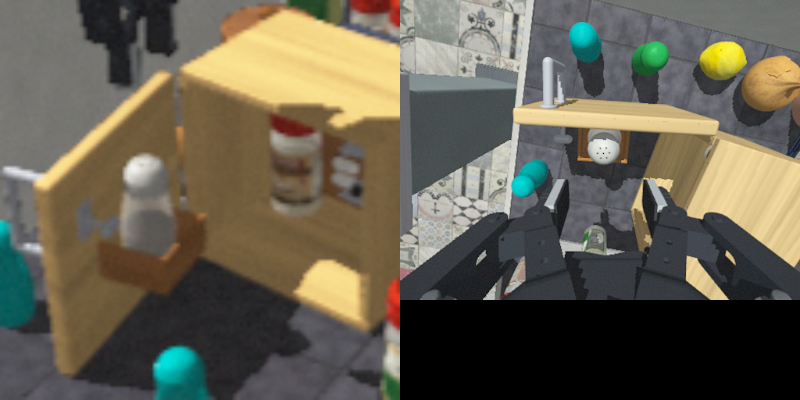

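The shaker stands upright in the rack (crop (147,200)) and is released. The door drifted to about 1.34, against its stop, with the handle at about (429,224). I'll regrip the handle there.

Emit:
{"api": "move_arm", "payload": {
  "commands": [
    {"dx":-0.69,"dy":0.79,"dz":0.1,"ax":0,"ay":0,"az":-0.08,"gripper":0.6},
    {"dx":-0.69,"dy":0.79,"dz":0,"ax":0,"ay":0,"az":-0.08,"gripper":0.6},
    {"dx":-0.69,"dy":0.79,"dz":0,"ax":0,"ay":0,"az":-0.08,"gripper":0.6},
    {"dx":-0.69,"dy":0.79,"dz":0,"ax":0,"ay":0,"az":-0.08,"gripper":0.6},
    {"dx":-0.69,"dy":0.79,"dz":0,"ax":0,"ay":0,"az":-0.08,"gripper":0.6},
    {"dx":0,"dy":0,"dz":0,"ax":0,"ay":0,"az":0,"gripper":0.6}
  ]
}}

```text
time_s: 23.12
tool_pos: [429.6, 224.3, 230.9]
orientation: [-179.9, 0.0, 98.7]
ft_force: [0.8, -0.2, -0.4]
gripper_width: 50.9
gripper_force: 0.0
```

```bash
python3 - <<'E'
from h import *
p=robot.capture("wrist"); find(p,["handle"])
F=192/np.tan(np.radians(p["fovy"]/2)); v,u=np.mgrid[:384,:512]; z=p["range_z"]
q=(np.stack([(u-p["cx"])/F*z,(v-p["cy"])/F*z,z],-1)-p["t"])@p["R"]
S=q[(np.hypot(q[...,0]-430,q[...,1]-223)<22)&(q[...,2]>100)&(q[...,2]<170)&(z>0)]
print(len(S),S.min(0),S.max(0),np.median(S,0))
D=q[(q[...,2]>174)&(q[...,2]<180)&(q[...,0]>400)&(q[...,0]<560)&(q[...,1]>120)&(q[...,1]<215)&(z>0)]
print(len(D),cv2.minAreaRect(D[:,:2].astype(np.float32)))
o=robot.get_obs(); print(o["tool_pos"],o["orientation"][2],o["time_s"])
E
```

```text
mark_of handle 0.7 [429. 221. 140.] px [262. 198.]
mark_of handle 0.61 [646. 289.   0.] px [433. 141.]
571 [424.14310401 201.0548224  100.63184813] [436.55484379 228.00425    167.08397722] [429.50100361 221.5871272  163.22953268]
2433 ((484.8635559082031, 183.66868591308594), (153.92706298828125, 15.940658569335938), 8.988967895507812)
[430.54404104 223.60359597 231.12515908] 98.6420347425693 23.225
```

Emit:
{"api": "move_arm", "payload": {
  "commands": [
    {"dx":0,"dy":0,"dz":-0.9,"ax":0,"ay":0,"az":0,"gripper":0.6},
    {"dx":0,"dy":0,"dz":-0.9,"ax":0,"ay":0,"az":0,"gripper":0.6},
    {"dx":0,"dy":0,"dz":-0.9,"ax":0,"ay":0,"az":0,"gripper":0.6},
    {"dx":0,"dy":0,"dz":-0.9,"ax":0,"ay":0,"az":0,"gripper":0.6},
    {"dx":0,"dy":0,"dz":-0.9,"ax":0,"ay":0,"az":0,"gripper":0.6},
    {"dx":0,"dy":0,"dz":-0.85,"ax":0,"ay":0,"az":0,"gripper":0.6},
    {"dx":0,"dy":0,"dz":0,"ax":0,"ay":0,"az":0,"gripper":0},
    {"dx":0,"dy":0,"dz":0,"ax":0,"ay":0,"az":0,"gripper":0},
    {"dx":0,"dy":0,"dz":0,"ax":0,"ay":0,"az":0,"gripper":0},
    {"dx":0,"dy":0,"dz":0,"ax":0,"ay":0,"az":0,"gripper":0},
    {"dx":0,"dy":0,"dz":0,"ax":0,"ay":0,"az":0,"gripper":0}
  ]
}}

```text
time_s: 24.6
tool_pos: [429.1, 223.6, 125.0]
orientation: [-179.9, 0.0, 98.6]
ft_force: [-7.0, 1.2, 3.1]
gripper_width: 8.6
gripper_force: 58.5
```

```bash
python3 - <<'E'
import numpy as np
H=np.array([597.2,191.7]);c=np.radians(-4.5)
def hp(t):
    d=np.array([-np.sin(t),-np.cos(t)]);n=np.array([np.cos(t),-np.sin(t)])
    v=160*d-56*n; R=np.array([[np.cos(c),-np.sin(c)],[np.sin(c),np.cos(c)]]);return H+R@v
T=np.array([1.34,1.32,1.28,1.22]+list(np.arange(1.15,.14,-.07))+[.13,.10,.08,.06,.04,.02,.0])
for a,b in zip(T[:-1],T[1:]): print(round(b,2),hp(b).round(1),((hp(b)-hp(a))/20).round(2),"az",round(np.degrees(a-b)/10,3))
E
```

```text
1.32 [430.  219.4] [-0.03 -0.17] az 0.115
1.28 [429.  212.7] [-0.05 -0.34] az 0.229
1.22 [428.  202.6] [-0.05 -0.51] az 0.344
1.15 [427.7 190.8] [-0.02 -0.59] az 0.401
1.08 [428.2 178.9] [ 0.02 -0.59] az 0.401
1.01 [429.5 167.1] [ 0.07 -0.59] az 0.401
0.94 [431.6 155.4] [ 0.11 -0.58] az 0.401
0.87 [434.5 143.9] [ 0.15 -0.57] az 0.401
0.8 [438.3 132.7] [ 0.19 -0.56] az 0.401
0.73 [442.8 121.7] [ 0.23 -0.55] az 0.401
0.66 [448.1 111.1] [ 0.26 -0.53] az 0.401
0.59 [454.1 100.9] [ 0.3  -0.51] az 0.401
0.52 [460.8  91.1] [ 0.34 -0.49] az 0.401
0.45 [468.2  81.8] [ 0.37 -0.46] az 0.401
0.38 [476.2  73. ] [ 0.4  -0.44] az 0.401
0.31 [484.8  64.8] [ 0.43 -0.41] az 0.401
0.24 [493.9  57.3] [ 0.46 -0.38] az 0.401
0.17 [503.6  50.4] [ 0.48 -0.34] az 0.401
0.13 [509.3  46.8] [ 0.29 -0.18] az 0.229
0.1 [513.7  44.2] [ 0.22 -0.13] az 0.172
0.08 [516.6  42.5] [ 0.15 -0.08] az 0.115
0.06 [519.6  41. ] [ 0.15 -0.08] az 0.115
0.04 [522.7  39.4] [ 0.15 -0.08] az 0.115
0.02 [525.7  38. ] [ 0.15 -0.07] az 0.115
0.0 [528.8  36.6] [ 0.15 -0.07] az 0.115
```

Emit:
{"api": "move_arm", "payload": {
  "commands": [
    {"dx":-0.03,"dy":-0.17,"dz":0,"ax":0,"ay":0,"az":0.115,"gripper":0},
    {"dx":-0.05,"dy":-0.34,"dz":0,"ax":0,"ay":0,"az":0.229,"gripper":0},
    {"dx":-0.05,"dy":-0.51,"dz":0,"ax":0,"ay":0,"az":0.344,"gripper":0},
    {"dx":-0.02,"dy":-0.59,"dz":0,"ax":0,"ay":0,"az":0.401,"gripper":0},
    {"dx":0.02,"dy":-0.59,"dz":0,"ax":0,"ay":0,"az":0.401,"gripper":0},
    {"dx":0.07,"dy":-0.59,"dz":0,"ax":0,"ay":0,"az":0.401,"gripper":0},
    {"dx":0.11,"dy":-0.58,"dz":0,"ax":0,"ay":0,"az":0.401,"gripper":0},
    {"dx":0.15,"dy":-0.57,"dz":0,"ax":0,"ay":0,"az":0.401,"gripper":0},
    {"dx":0.19,"dy":-0.56,"dz":0,"ax":0,"ay":0,"az":0.401,"gripper":0},
    {"dx":0.23,"dy":-0.55,"dz":0,"ax":0,"ay":0,"az":0.401,"gripper":0},
    {"dx":0.26,"dy":-0.53,"dz":0,"ax":0,"ay":0,"az":0.401,"gripper":0},
    {"dx":0.3,"dy":-0.51,"dz":0,"ax":0,"ay":0,"az":0.401,"gripper":0},
    {"dx":0,"dy":0,"dz":0,"ax":0,"ay":0,"az":0,"gripper":0}
  ]
}}

```text
time_s: 26.22
tool_pos: [452.3, 100.7, 125.0]
orientation: [-179.8, -0.1, 141.6]
ft_force: [-11.5, -8.5, 6.7]
gripper_width: 9.0
gripper_force: 59.5
```

Emit:
{"api": "move_arm", "payload": {
  "commands": [
    {"dx":0.34,"dy":-0.49,"dz":0,"ax":0,"ay":0,"az":0.401,"gripper":0},
    {"dx":0.37,"dy":-0.46,"dz":0,"ax":0,"ay":0,"az":0.401,"gripper":0},
    {"dx":0.4,"dy":-0.44,"dz":0,"ax":0,"ay":0,"az":0.401,"gripper":0},
    {"dx":0.43,"dy":-0.41,"dz":0,"ax":0,"ay":0,"az":0.401,"gripper":0},
    {"dx":0.46,"dy":-0.38,"dz":0,"ax":0,"ay":0,"az":0.401,"gripper":0},
    {"dx":0.48,"dy":-0.34,"dz":0,"ax":0,"ay":0,"az":0.401,"gripper":0},
    {"dx":0.29,"dy":-0.18,"dz":0,"ax":0,"ay":0,"az":0.229,"gripper":0},
    {"dx":0.22,"dy":-0.13,"dz":0,"ax":0,"ay":0,"az":0.172,"gripper":0},
    {"dx":0,"dy":0,"dz":0,"ax":0,"ay":0,"az":0,"gripper":0}
  ]
}}

```text
time_s: 27.35
tool_pos: [512.7, 43.4, 125.0]
orientation: [-179.8, -0.1, 169.7]
ft_force: [-9.4, -18.4, 4.0]
gripper_width: 8.3
gripper_force: 59.3
```

```bash
python3 - <<'E'
from h import *
p=robot.capture("scene"); cv2.imwrite("pics/l.png",p["frame"][:,:,::-1]); find(p,["handle"])
o=robot.get_obs(); print(o["tool_pos"],o["orientation"],o["time_s"],o["ft_force"],o["moment"])
E
```

```text
mark_of handle 0.61 [513.  47. 138.] px [252. 194.]
[512.52308902  43.45467879 125.04573625] [-1.79848353e+02 -1.34328302e-01  1.69647158e+02] 27.45 [ -9.86406278 -18.04106441   3.0641359 ] [-2.72625258  1.17886371 -0.09477142]
```

At 0.1 rad, outside the catch's range. Releasing, backing off in front of the bar, and closing the fingers so they can push it.

Emit:
{"api": "move_arm", "payload": {
  "commands": [
    {"dx":0,"dy":0,"dz":0,"ax":0,"ay":0,"az":0,"gripper":0.4},
    {"dx":0,"dy":0,"dz":0,"ax":0,"ay":0,"az":0,"gripper":0.4},
    {"dx":0,"dy":0,"dz":0,"ax":0,"ay":0,"az":0,"gripper":0.4},
    {"dx":-0.7,"dy":0.12,"dz":0,"ax":0,"ay":0,"az":0,"gripper":0.4},
    {"dx":-0.7,"dy":0.12,"dz":0,"ax":0,"ay":0,"az":0,"gripper":0.4},
    {"dx":0,"dy":0,"dz":0,"ax":0,"ay":0,"az":0.4,"gripper":0},
    {"dx":0,"dy":0,"dz":0,"ax":0,"ay":0,"az":0,"gripper":0},
    {"dx":0,"dy":0,"dz":0,"ax":0,"ay":0,"az":0,"gripper":0}
  ]
}}

```text
time_s: 28.45
tool_pos: [485.5, 50.2, 124.6]
orientation: [180.0, 0.0, 173.6]
ft_force: [-0.2, -0.0, -0.5]
gripper_width: -0.1
gripper_force: 0.0
```

```bash
python3 - <<'E'
from h import *
p=robot.capture("wrist"); find(p,["handle"]); cv2.imwrite("pics/m.png",p["frame"][:,:,::-1]);p=robot.capture("scene"); find(p,["handle"])
o=robot.get_obs(); print(o["tool_pos"],o["orientation"],o["time_s"],o["ft_force"],o["gripper_width"])
E
```

```text
mark_of handle 0.58 [512.  46. 138.] px [252. 195.]
[485.78508126  50.16004123 124.48866673] [ 1.79994133e+02 -1.64451352e-03  1.73604964e+02] 28.65 [ 0.42923382 -0.49117255 -0.18462917] 0.10366109499290053
```

View pics/m.png

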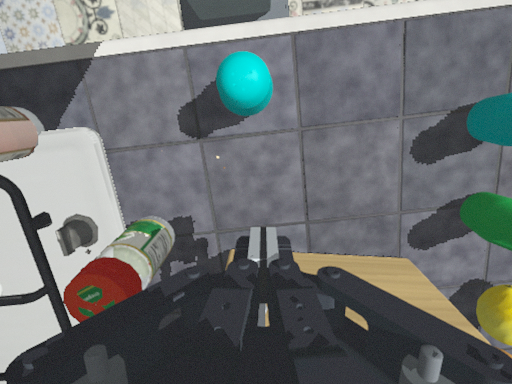

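The fingers are shut at (262,245) in front of the bar. Approaching contact slowly.

Emit:
{"api": "move_arm", "payload": {
  "commands": [
    {"dx":0.2,"dy":-0.06,"dz":0,"ax":0,"ay":0,"az":0,"gripper":0},
    {"dx":0.15,"dy":-0.05,"dz":0,"ax":0,"ay":0,"az":0,"gripper":0},
    {"dx":0.1,"dy":-0.04,"dz":0,"ax":0,"ay":0,"az":0,"gripper":0},
    {"dx":0.08,"dy":-0.04,"dz":0,"ax":0,"ay":0,"az":0,"gripper":0},
    {"dx":0.08,"dy":-0.04,"dz":0,"ax":0,"ay":0,"az":0,"gripper":0}
  ]
}}

```text
time_s: 29.28
tool_pos: [498.1, 45.5, 124.5]
orientation: [180.0, -0.0, 173.6]
ft_force: [-0.8, 0.3, -0.5]
gripper_width: 0.5
gripper_force: 0.7
```

Emit:
{"api": "move_arm", "payload": {
  "commands": [
    {"dx":0.08,"dy":-0.04,"dz":0,"ax":0,"ay":0,"az":0,"gripper":0},
    {"dx":0.08,"dy":-0.04,"dz":0,"ax":0,"ay":0,"az":0,"gripper":0}
  ]
}}

```text
time_s: 29.52
tool_pos: [501.2, 43.9, 124.5]
orientation: [180.0, -0.0, 173.6]
ft_force: [-1.4, -0.5, -0.3]
gripper_width: -0.2
gripper_force: 0.4
```

Emit:
{"api": "move_arm", "payload": {
  "commands": [
    {"dx":0.08,"dy":-0.04,"dz":0,"ax":0,"ay":0,"az":0,"gripper":0},
    {"dx":0.08,"dy":-0.04,"dz":0,"ax":0,"ay":0,"az":0,"gripper":0}
  ]
}}

```text
time_s: 29.78
tool_pos: [503.2, 42.7, 124.4]
orientation: [180.0, -0.2, 173.6]
ft_force: [-10.4, 5.5, 6.6]
gripper_width: -0.2
gripper_force: 5.5
```

Emit:
{"api": "move_arm", "payload": {
  "commands": [
    {"dx":0.05,"dy":-0.025,"dz":0,"ax":0,"ay":0,"az":0,"gripper":0},
    {"dx":0.05,"dy":-0.025,"dz":0,"ax":0,"ay":0,"az":0,"gripper":0}
  ]
}}

```text
time_s: 30.02
tool_pos: [504.0, 42.2, 124.3]
orientation: [180.0, -0.3, 173.6]
ft_force: [-13.8, 8.7, 9.2]
gripper_width: -0.6
gripper_force: 7.9
```

Emit:
{"api": "move_arm", "payload": {
  "commands": [
    {"dx":0.05,"dy":-0.025,"dz":0,"ax":0,"ay":0,"az":0,"gripper":0}
  ]
}}

```text
time_s: 30.15
tool_pos: [504.6, 41.8, 124.4]
orientation: [180.0, -0.4, 173.6]
ft_force: [-16.3, 8.5, 10.2]
gripper_width: 0.2
gripper_force: 8.7
```

Emit:
{"api": "move_arm", "payload": {
  "commands": [
    {"dx":0.05,"dy":-0.025,"dz":0,"ax":0,"ay":0,"az":0,"gripper":0}
  ]
}}

```text
time_s: 30.28
tool_pos: [505.4, 41.4, 124.4]
orientation: [180.0, -0.4, 173.7]
ft_force: [-17.6, 8.7, 11.0]
gripper_width: 0.1
gripper_force: 8.9
```

Emit:
{"api": "move_arm", "payload": {
  "commands": [
    {"dx":0.04,"dy":-0.02,"dz":0,"ax":0,"ay":0,"az":0,"gripper":0}
  ]
}}

```text
time_s: 30.4
tool_pos: [506.4, 40.9, 124.4]
orientation: [180.0, -0.4, 173.7]
ft_force: [-15.0, 6.7, 9.2]
gripper_width: 0.2
gripper_force: 8.1
```

Emit:
{"api": "move_arm", "payload": {
  "commands": [
    {"dx":0.04,"dy":-0.02,"dz":0,"ax":0,"ay":0,"az":0,"gripper":0}
  ]
}}

```text
time_s: 30.52
tool_pos: [507.6, 40.4, 124.4]
orientation: [180.0, -0.3, 173.7]
ft_force: [-11.1, 3.9, 6.1]
gripper_width: 0.1
gripper_force: 5.9
```

Emit:
{"api": "move_arm", "payload": {
  "commands": [
    {"dx":0.03,"dy":-0.015,"dz":0,"ax":0,"ay":0,"az":0,"gripper":0}
  ]
}}

```text
time_s: 30.65
tool_pos: [509.3, 39.6, 124.5]
orientation: [180.0, -0.2, 173.7]
ft_force: [-4.4, -0.5, 0.9]
gripper_width: -0.0
gripper_force: 1.7
```

Emit:
{"api": "move_arm", "payload": {
  "commands": [
    {"dx":0,"dy":0,"dz":0,"ax":0,"ay":0,"az":0,"gripper":0},
    {"dx":0,"dy":0,"dz":0,"ax":0,"ay":0,"az":0,"gripper":0}
  ]
}}

```text
time_s: 30.9
tool_pos: [511.0, 39.2, 124.6]
orientation: [180.0, 0.0, 173.6]
ft_force: [-0.1, 0.1, -0.5]
gripper_width: 0.1
gripper_force: 0.0
```

```bash
python3 - <<'E'
from h import *
p=robot.capture("scene"); find(p,["handle"])
F=192/np.tan(np.radians(p["fovy"]/2)); v,u=np.mgrid[:384,:512]; z=p["range_z"]
q=(np.stack([(u-p["cx"])/F*z,(v-p["cy"])/F*z,z],-1)-p["t"])@p["R"]
q=q[(z>0)]; P=q[(q[:,2]>20)&(q[:,2]<165)&(abs(q[:,0]-580)<50)&(q[:,1]>15)&(q[:,1]<180)]
x,y=P[:,0],P[:,1]; k=np.ones(len(x),bool)
for _ in range(8):
    a=np.polyfit(y[k],x[k],1); k=abs(x-np.polyval(a,y))<6
print("yaw",-np.degrees(np.arctan(a[0])),"x92",np.polyval(a,92),"x20",np.polyval(a,20),k.sum())
o=robot.get_obs(); print(o["tool_pos"],o["time_s"],o["ft_force"])
E
```

```text
mark_of handle 0.98 [526.  40. 139.] px [257. 193.]
mark_of handle 0.62 [ 406. -163.    2.] px [307. 299.]
yaw -4.439209277917881 x92 570.7221300323456 x20 565.1324657944048 1472
[510.85478121  39.22666753 124.54181256] 31.0 [ 0.11735512 -0.90542745 -0.21811443]
```

The resistance peaked at about 19 N and then fell to zero. The door front again fits the shut plane (yaw -4.44°, originally -4.39°), so it has snapped. Backing away.

Emit:
{"api": "move_arm", "payload": {
  "commands": [
    {"dx":-0.4,"dy":0,"dz":0,"ax":0,"ay":0,"az":0,"gripper":0},
    {"dx":-0.8,"dy":0,"dz":0,"ax":0,"ay":0,"az":0,"gripper":0},
    {"dx":-0.8,"dy":0,"dz":0.4,"ax":0,"ay":0,"az":0,"gripper":0},
    {"dx":0,"dy":0,"dz":0.9,"ax":0,"ay":0,"az":0,"gripper":0},
    {"dx":0,"dy":0,"dz":0.9,"ax":0,"ay":0,"az":0,"gripper":0},
    {"dx":0,"dy":0,"dz":0.9,"ax":0,"ay":0,"az":0,"gripper":0},
    {"dx":0,"dy":-0.9,"dz":0.9,"ax":0,"ay":0,"az":0,"gripper":0},
    {"dx":0,"dy":-0.9,"dz":0.9,"ax":0,"ay":0,"az":0,"gripper":0},
    {"dx":0,"dy":-0.9,"dz":0,"ax":0,"ay":0,"az":0,"gripper":0},
    {"dx":0,"dy":-0.9,"dz":0,"ax":0,"ay":0,"az":0,"gripper":0},
    {"dx":0,"dy":0,"dz":0,"ax":0,"ay":0,"az":0,"gripper":0}
  ]
}}

```text
time_s: 32.38
tool_pos: [470.1, -33.3, 223.0]
orientation: [180.0, 0.0, 173.5]
ft_force: [0.8, 0.3, -0.5]
gripper_width: 0.0
gripper_force: 0.0
```

```bash
python3 - <<'E'
from h import *
for c in ("scene","side"):
    p=robot.capture(c); find(p,["handle","spice_a","lemon"])
    F=192/np.tan(np.radians(p["fovy"]/2)); v,u=np.mgrid[:384,:512]; z=p["range_z"]
    q=(np.stack([(u-p["cx"])/F*z,(v-p["cy"])/F*z,z],-1)-p["t"])@p["R"]
    q=q[(z>0)]; P=q[(q[:,2]>20)&(q[:,2]<165)&(abs(q[:,0]-580)<50)&(q[:,1]>15)&(q[:,1]<180)]
    x,y=P[:,0],P[:,1]; k=np.ones(len(x),bool)
    for _ in range(8):
        a=np.polyfit(y[k],x[k],1); k=abs(x-np.polyval(a,y))<6
    print(c,"yaw",-np.degrees(np.arctan(a[0])),"x92",np.polyval(a,92),k.sum())
o=robot.get_obs(); print(o["tool_pos"],o["time_s"],o["ft_force"])
print(robot.hand_in())
E
```

```text
mark_of handle 0.66 [659.  92.   2.] px [267. 205.]
mark_of spice_a 0.65 [ 408. -163.   -0.] px [307. 299.]
mark_of spice_a 0.59 [529. -63.   2.] px [293. 249.]
mark_of lemon 0.73 [643. 286.  -1.] px [211. 189.]
scene yaw -4.44630411377102 x92 570.7785960107188 2018
mark_of lemon 0.53 [644. 283.  -1.] px [164. 225.]
side yaw -4.504017732864442 x92 574.2757571831316 2488
[470.59685664 -32.36738724 222.53458455] 32.775 [ 0.52840393 -0.65080488  0.58698337]
the job is handed in; nothing more can be done
None
```

Job handed in at about 33 s: the salt shaker was released upright in the door rack, the door is snapped shut at a peak push of about 19–20 N, and the jars and lemon measure where they were; the shaker was last seen before closing, since the shut door hides it.

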